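Push the door stop through the post gap into its bay

TASK

Put the door stop away: push it along the shelf, thin end first, through the narrow gap between the two steel posts until all of it lies inside the low-fenced bay behind them. Only push it, gently, with the fingers: do not grip, lift or tip it, leave the padlock, fob, jar and clip board where they are, and finish with the hand clear.

Things in the scene. Friction and masses are not known exactly. Their poses are not given: they have to be found in the camera images.
- bay: Fixed storage bay, open on top, floored by the shelf itself. Origin on the shelf midway between its two posts; local +x leads through the gap into the bay, +y to the left of that, +z up. The gap between the posts, 52 mm clear, is the only way in. Light wood fences 24 mm high: front lips at x -5 to +5 mm outward of the posts, side inner faces at y +47 and -47, back inner face at x +131.
- post_left (a point): Foot centre of the left steel post of the bay's gap (seen looking into the bay), at the bay's local (0, +33, 0) mm. Round, upright, fixed, 14 mm diameter, 30 mm high.
- post_right (a point): Foot centre of the right steel post of the bay's gap (seen looking into the bay), at the bay's local (0, -33, 0) mm. Round, upright, fixed, 14 mm diameter, 30 mm high.
- stop: Loose blue silicone door stop, a wedge 100 mm long (local x), 46 mm wide (y), with flat upright sides and ends: thin nose (+x end) 14 mm high, thick tail (-x end) 36 mm. 0.11 to 0.22 kg, ordinary sliding friction. Origin under its centre. It starts before the gap, nose roughly towards the bay, 70 to 84 mm left or right of the line through the gap and up to 0.3 rad askew.
- stop_nose (a point): Middle of the thin end face of the door stop, 7 mm above its underside, at local (50, 0, 7) mm.
- stop_tail_left (a point): Left lower corner of the thick end of the door stop, at local (-50, 23, 10) mm.
- stop_tail_right (a point): Right lower corner of the thick end of the door stop, at local (-50, -23, 10) mm.
- padlock: Loose steel padlock lying flat, 20 mm high: case 34 x 40 mm (local x, y), shackle reaching to local x +42 mm, small brass key standing out to local x -39 mm. Origin under the centre of its case. It lies on the other side of the line through the gap from the door stop. Leave it alone.
- fob: Loose grey plastic parcel locker fob, 44 x 30 x 10 mm with a wire ring, origin under its centre, lying outside the bay beside a side fence. Leave it alone.
- jar: Loose clear glass jar with a clip-on lid, about 84 mm diameter and 109 mm high, origin under its centre, standing to the robot's left. Leave it alone.
- clipboard: Loose spring-loaded clip board lying flat, 220 x 160 mm, 4 mm board with a clip up to 16 mm high, origin under its centre, to the robot's right. Leave it alone.

How it is judged:
On the way:
1. the nose of the door stop is between the posts, the tail still before them (x of stop_nose in the frame of bay above 0.01 m and y of stop_nose in the frame of bay between -0.028 and 0.028 m and x of stop in the frame of bay below 0.03 m), for 0.1 s.
At the end, for the whole second after the job is handed in: The door stop lies flat and at rest on the shelf inside the bay, nose inward: both tail corners at least 5 mm past the line between the post centres (behind the front lips), the nose within the back and side fences (x of each of stop_tail_left, stop_tail_right in the frame of bay above 0.005 m and x of stop_nose in the frame of bay between 0.09 and 0.134 m and y of stop_nose in the frame of bay between -0.047 and 0.047 m and height (world z) of stop below 0.004 m and angle between stop's own z axis and vertical below 0.06 rad and linear speed of stop below 0.01 m/s); the robot touches nothing.
It fails at once if the door stop is lifted or carried (underside centre more than 10 mm off the shelf) (height (world z) of stop above 0.01 m).
It fails at once if the door stop is tipped (more than 0.25 rad) (angle between stop's own z axis and vertical above 0.25 rad).
It fails at once if the door stop is gripped or shoved hard (more than 20 N between fingers and door stop) (contact force between the fingers and stop above 20 N).
It fails at once if a bystander is moved more than 15 mm (distance of any of padlock, fob, jar, clipboard from where it was at the start of the episode above 0.015 m).
It also fails if it takes over 53 s, if anything falls off the work surface, if the arm or the gripper's body presses on something with over 40 N, if the wrist force passes 120 N, or if a joint passes its speed limit or range.

ROBOT

A 7-joint arm with a two-finger parallel gripper is mounted at the origin on the work surface. World frame = base frame: x ahead of the robot, y to its left, z up, the work surface at z = 0. Lengths are in m, angles in rad, forces in N, time in s.
With the tool pointing down it reaches from about 0.4 to 0.875 m from the base axis. Payload 19.3 kg.
Tool frame: the origin (TCP) lies at the very end of the fingers, on their centre line; the grasp point (between the pads) lies 19 mm behind it; z points along the fingers, y is the direction in which the jaws open and shut (so a half turn about z gives the same grasp; the last joint's range is limited). The gripper opens to 85 mm and grips with 20 to 120 N. Pads are 22 mm wide; open, the fingers measure 114 mm over their backs; the gripper's body (76 mm by 85 mm) begins 54 mm behind the grasp point. The pads swing forward as they close: fully open they stand 13 mm farther back than shut.
Start: joints at [-1.267, 0.521, -0.036, 1.599, 0.021, 1.021, -0.113], TCP at [0.228, 0.582, 0.231] pointing down, gripper open.
Joint ranges: [-2.91, 2.91], [-0.3, 2.13], [-1.5, 1.42], [0.17, 2.43], [-1.26, 4.41], [0.16, 1.93], [-2.52, 2.52]. Speed limits (rad/s): [1.89, 1.89, 2.39, 2.39, 3.01, 3.01, 3.01].

INTERFACE

Orientations are given as [roll, pitch, yaw] about the fixed x, y, z axes, in that order (R = Rz(yaw) Ry(pitch) Rx(roll)).
In Python, from workcell import bot, vision, job_done gives the robot as it stands.
- The arm moves only by the tool arm_command, never from a script. Its arguments are lists of equal length, an entry for each row: "gripper": the finger opening in cm, from 0 to 8.54; "slide": the shift along the tool's x, y, z in cm, a list of three; "turn": the turn, a rotation vector about the tool's x, y, z in degrees, a list of three. A call has 1 to 5 rows; each row is the pose to reach, as a shift and turn from the pose commanded when the call began, along the tool's axes at that moment; what a row does not reach only later rows make up. A row lasts 1/8 s, in which the tool goes at most 62.5 mm and 10.7 degrees, less where a joint would pass 70% of its speed; a pose out of reach is approached as far as the arm can. A call with a gripper value outside its range is refused whole. The fingers move at their own pace and stop on an object; "force" is the grip in N (left out, the last holds). Time passes only in rows, so rows that repeat a pose let the fingers close. It gives the time, the measured TCP pose, the force and the opening at its end, in the units of the state.
- bot.observe(): the state, without advancing time (a new reading comes with each control period).
- vision.grab_frame(name): name is "side" or "top" or "wrist"; returns the picture (480x640x3 uint8, blue, green, red); there is no depth.
- vision.camera_model(name): a dict with "mtx" (3x3 intrinsics, pixels), "k1" (the pictures are not rectified: a ray, as slopes to the right and down, at radius r is drawn at 1 + k1 r^2 times it, then the intrinsics apply), "T" (4x4, takes a point from camera to world coordinates). Camera axes: x right, y down, z forward; pixel columns grow to the right and rows downward; lengths in m; the calibration is good to about 2 mm. A picture is of the moment at which its call begins: read the wrist's pose just before it. camera_model takes no time and is no camera call; for the wrist camera it gives the pose at the moment of the call.
- job_done(): hands the job in, once; it reports no verdict.
The state is a dict: "clock": time; "qpos": joint angles; "qd": joint speeds; "joint_efforts": joint torques, N m; "position": TCP position; "tool_rot": TCP orientation; "force": force on the tool from outside, world axes, zero at the start; "moment": the same for the moment, N m; "grip_width": finger opening in m.
Only numpy, scipy, OpenCV 4.12 (cv2) and the standard library are available. Lean on these libraries where they do the work, as an engineer would, in place of code of your own. Each camera call takes 0.05 s, during which the arm holds its last target. There are 200 camera calls.

## Working session

There is one attempt and no reset: what is moved stays moved. The work goes in short steps, Python scripts to look and compute and a tool call to move; the robot and the scene stay as the last step left them, time stands still between calls to the robot, and variables do not carry over. Pictures are saved under pics/ and viewed, about 8 in all and at most 12, crops included, and the job is handed in when it is done.

Besides the shell and the picture viewer there is one more tool, called as a command line: name --argument value ..., lists and objects as JSON in quotes. arm_command: Moves the arm, as the interface text tells. Its arguments: {"type":"object","properties":{"gripper":{"type":"array","items":{"type":"number"}},"slide":{"type":"array","items":{"type":"array","items":{"type":"number"}}},"turn":{"type":"array","items":{"type":"array","items":{"type":"number"}}},"force":{"type":"number"}},"required":["gripper","slide","turn"]}

```bash
mkdir -p pics
cat > h.py <<'E'
import numpy as np, cv2
from workcell import bot, vision
def ray(name,uv,M=None):
    M=M or vision.camera_model(name); K=np.array(M["mtx"]);T=np.array(M["T"])
    d=np.linalg.inv(K)@np.array([uv[0],uv[1],1.]); r=np.hypot(d[0],d[1]); s=r
    for _ in range(20): s=r/(1+M["k1"]*s*s)
    if r>0: d[:2]*=s/r
    return T[:3,3],T[:3,:3]@d
def plane(name,uv,z,M=None):
    o,d=ray(name,uv,M); return o+d*(z-o[2])/d[2]
def two(a,b):
    (o1,d1),(o2,d2)=a,b
    t=np.linalg.lstsq(np.c_[d1,-d2],o2-o1,rcond=None)[0]
    p,q=o1+t[0]*d1,o2+t[1]*d2
    return (p+q)/2,np.linalg.norm(p-q)
def proj(name,P,M=None):
    M=M or vision.camera_model(name); T=np.array(M["T"]); p=T[:3,:3].T@(np.array(P)-T[:3,3]); x=p[:2]/p[2]
    x=x*(1+M["k1"]*(x@x)); return (np.array(M["mtx"])@[x[0],x[1],1])[:2]
E
python3 - <<'E'
from h import *
for n in("top","side"):
    cv2.imwrite(f"pics/{n}0.png",vision.grab_frame(n)); M=vision.camera_model(n); print(n,np.round(M["T"],3).tolist(),M["mtx"],M["k1"])
s=bot.observe();print({k:np.round(v,3).tolist() for k,v in s.items()})
E
```

```text
top [[0.012, -0.998, 0.057, 0.486], [-1.0, -0.011, 0.017, -0.044], [-0.016, -0.057, -0.998, 1.267], [0.0, 0.0, 0.0, 1.0]] [[535.82216272   0.         320.03534193]
 [  0.         535.82216272 231.26644175]
 [  0.           0.           1.        ]] -0.0028988223463665367
side [[0.836, -0.356, 0.417, -0.069], [-0.549, -0.525, 0.65, -1.001], [-0.012, -0.773, -0.635, 0.989], [0.0, 0.0, 0.0, 1.0]] [[611.15062411   0.         309.42996676]
 [  0.         611.15062411 235.212874  ]
 [  0.           0.           1.        ]] -0.1898617868586153
{'clock': 0.1, 'qpos': [-1.267, 0.522, -0.036, 1.6, 0.021, 1.021, -0.113], 'qd': [0.0, -0.003, -0.001, -0.0, 0.0, 0.001, 0.001], 'joint_efforts': [0.004, -92.849, 1.985, -37.053, 0.018, 0.005, 0.0], 'position': [0.228, 0.582, 0.231], 'tool_rot': [-3.141, 0.0, 2.768], 'force': [-0.017, 0.804, -0.225], 'moment': [-0.027, -0.021, -0.046], 'grip_width': 0.086}
```

View pics/top0.png

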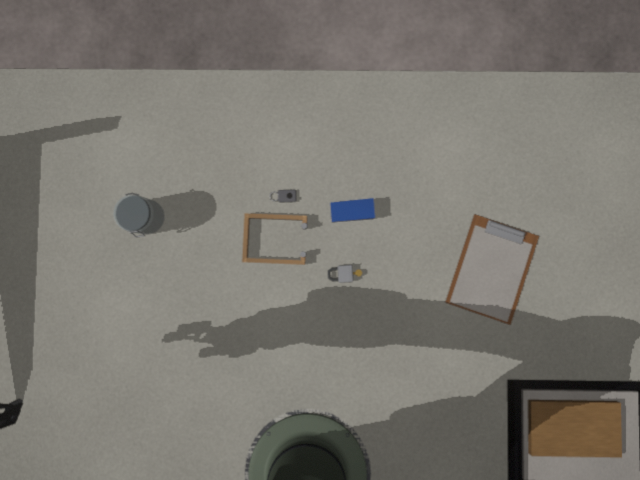

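View pics/side0.png

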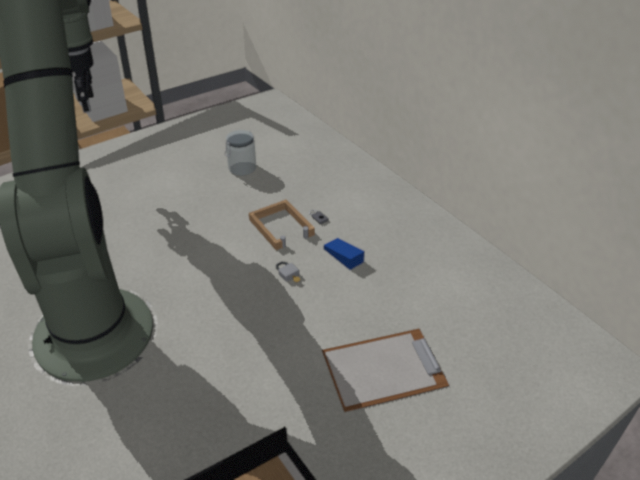

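The top view shows the bay at px (243–307, 213–263), with its gap facing right (world −y). The stop is at (331–375, 198–221), the padlock at (343, 273) and the fob at (287, 196). The side view agrees with this.

Run:
```python
from h import *
t=cv2.imread("pics/top0.png");s=cv2.imread("pics/side0.png")
def big(m):
    c=max(cv2.findContours(m,cv2.RETR_EXTERNAL,cv2.CHAIN_APPROX_NONE)[0],key=cv2.contourArea); return c
def hs(i,lo,hi): return cv2.inRange(cv2.cvtColor(i,cv2.COLOR_BGR2HSV),lo,hi)
bt=big(hs(t,(105,120,40),(130,255,255))); bs=big(hs(s,(105,120,40),(130,255,255)))
r=cv2.minAreaRect(bt);print("stop top",r); 
for p in cv2.boxPoints(r): print(p,np.round(plane("top",p,0.0),4),np.round(plane("top",p,0.025),4))
ap=cv2.approxPolyDP(bs,4,True)[:,0];print("side poly",ap.tolist(),[np.round(plane("side",p,0),3).tolist() for p in ap])
m=hs(t,(8,60,60),(25,255,255));m[:205]=0;m[268:]=0;m[:,:238]=0;m[:,312:]=0
w=big(m);r=cv2.minAreaRect(w);print("bay",r)
for p in cv2.boxPoints(r): print(p,np.round(plane("top",p,0.024),4))
# padlock case / fob
for n,p in(("padlock",(345,273)),("key",(365,273)),("shackle",(330,273)),("fob",(288,196)),("jar",(135,213))): print(n,np.round(plane("top",p,.01),3))
cv2.imwrite("pics/c1.png",cv2.resize(t[180:300,220:400],None,fx=4,fy=4,interpolation=cv2.INTER_CUBIC))
```

```text
stop top ((352.27593994140625, 209.7191925048828), (19.186792373657227, 42.444366455078125), 85.10090637207031)
[330.312   201.97324] [ 0.6285 -0.0462  0.    ] [ 0.6257 -0.0461  0.025 ]
[372.60132 198.34845] [ 0.6382 -0.1464  0.    ] [ 0.6352 -0.1444  0.025 ]
[374.23987 217.46515] [ 0.5927 -0.1506  0.    ] [ 0.5906 -0.1485  0.025 ]
[331.95056 221.08994] [ 0.583  -0.0505  0.    ] [ 0.5811 -0.0504  0.025 ]
side poly [[325, 245], [349, 268], [362, 261], [361, 250], [339, 239]] [[0.592, -0.042, 0.0], [0.592, -0.145, 0.0], [0.633, -0.142, 0.0], [0.655, -0.108, 0.0], [0.635, -0.043, 0.0]]
bay ((274.2627868652344, 238.4304962158203), (63.22943878173828, 49.28059768676758), 2.2906100749969482)
[241.68849 261.78754] [0.4841 0.1581 0.024 ]
[243.65816 212.54631] [0.5989 0.1558 0.024 ]
[306.8371  215.07346] [0.5946 0.0082 0.024 ]
[304.86743 264.3147 ] [0.4801 0.0112 0.024 ]
padlock [ 0.461 -0.082  0.01 ]
key [ 0.461 -0.129  0.01 ]
shackle [ 0.46  -0.047  0.01 ]
fob [0.641 0.054 0.01 ]
jar [0.596 0.416 0.01 ]
```

View pics/c1.png

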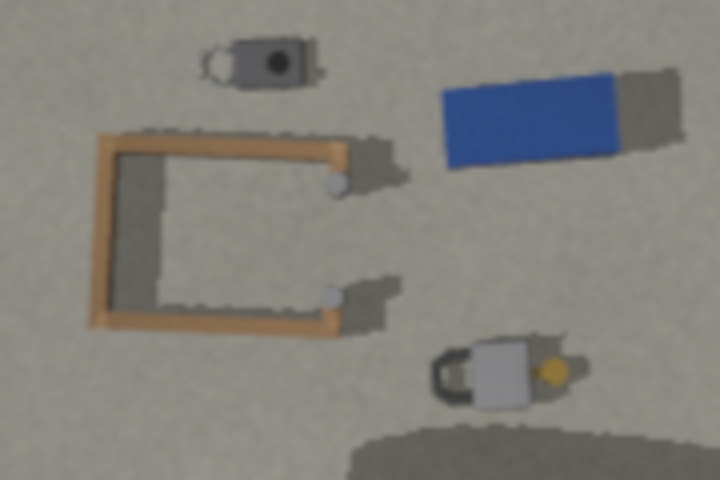

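```bash
cat >> h.py <<'E'
from scipy.spatial.transform import Rotation as Ro
def go(x,y,z,yaw,s=None):
    s=s or bot.observe(); R=Ro.from_euler('xyz',s["tool_rot"]); R2=Ro.from_euler('xyz',[np.pi,0,yaw])
    print("slide",np.round(R.inv().apply(np.array([x,y,z])-s["position"])*100,2).tolist(),"turn",np.round(np.degrees((R.inv()*R2).as_rotvec()),1).tolist(), "| now",np.round(s["position"],4).tolist(),np.round(s["tool_rot"],3).tolist(),"F",np.round(s["force"],1).tolist(),"t",round(s["clock"],2))
E
python3 -c "
from h import *
go(.63,-.08,.231,3.24)"
```

```text
slide [-61.57, -46.91, 0.03] turn [-0.1, -0.0, -27.1] | now [0.2281, 0.5816, 0.2308] [-3.141, 0.0, 2.768] F [-0.0, 0.8, -0.2] t 0.1
```

arm_command --gripper '[4,4,4,4,4]' --slide '[[-61.5,-47,0],[-61.5,-47,0],[-61.5,-47,0],[-61.5,-47,0],[-61.5,-47,0]]' --turn '[[0,0,-27],[0,0,-27],[0,0,-27],[0,0,-27],[0,0,-27]]'

```text
clock: 0.72
position: [0.3908, 0.3125, 0.2312]
tool_rot: [-3.142, -0.0, -3.044]
force: [1.0, 2.1, -0.7]
grip_width: 0.0403
```

```bash
python3 -c "
from h import *
go(.63,-.08,.231,3.24);print(bot.observe()['qpos'],bot.observe()['grip_width'])"
```

```text
slide [-19.99, -41.39, 0.03] turn [-0.0, -0.0, -0.1] | now [0.3908, 0.3125, 0.2312] [-3.142, -0.0, -3.044] F [1.0, 2.1, -0.7] t 0.72
[-0.7217035   0.32552326 -0.0896802   1.91912842  0.03662412  0.89857539
  0.83866962] 0.04025636940584871
```

arm_command --gripper '[4,4,4,4,4]' --slide '[[-20,-41,0],[-20,-41,0],[-20,-41,0],[-20,-41,0],[-20,-41,0]]' --turn '[[0,0,0],[0,0,0],[0,0,0],[0,0,0],[0,0,0]]'

```text
clock: 1.35
position: [0.5545, 0.0464, 0.2313]
tool_rot: [3.142, -0.0, -3.044]
force: [0.6, 0.7, 0.4]
grip_width: 0.04
```

```bash
python3 -c "
from h import *
go(.63,-.08,.231,3.24)"
```

```text
slide [-6.28, -13.32, 0.02] turn [0.0, -0.0, -0.0] | now [0.5545, 0.0464, 0.2313] [3.142, -0.0, -3.044] F [0.6, 0.7, 0.4] t 1.35
```

arm_command --gripper '[4,4,4,4]' --slide '[[-6.3,-13.3,0],[-6.3,-13.3,0],[-6.3,-13.3,0],[-6.3,-13.3,0]]' --turn '[[0,0,0],[0,0,0],[0,0,0],[0,0,0]]'

```text
clock: 1.85
position: [0.6294, -0.0798, 0.2305]
tool_rot: [-3.141, -0.001, -3.047]
force: [0.3, -0.4, 0.5]
grip_width: 0.04
```

```bash
python3 -c "
from h import *
M=vision.camera_model('wrist');im=vision.grab_frame('wrist');cv2.imwrite('pics/w1.png',im)
import pickle;pickle.dump(M,open('w1.pkl','wb'));print(np.round(M['T'],3).tolist(),M['mtx'])
go(.665,-.1,.1,3.24)"
```

```text
[[-0.094, 0.943, 0.32, 0.548], [0.996, 0.089, 0.03, -0.089], [0.0, 0.321, -0.947, 0.373], [0.0, 0.0, 0.0, 1.0]] [[358.07905592   0.         322.45429   ]
 [  0.         358.07905592 241.60825775]
 [  0.           0.           1.        ]]
slide [-3.37, -2.52, 13.07] turn [0.0, -0.1, -0.1] | now [0.6291, -0.0782, 0.2307] [3.141, -0.001, -3.045] F [0.5, 1.6, -0.7] t 1.9
```

View pics/w1.png

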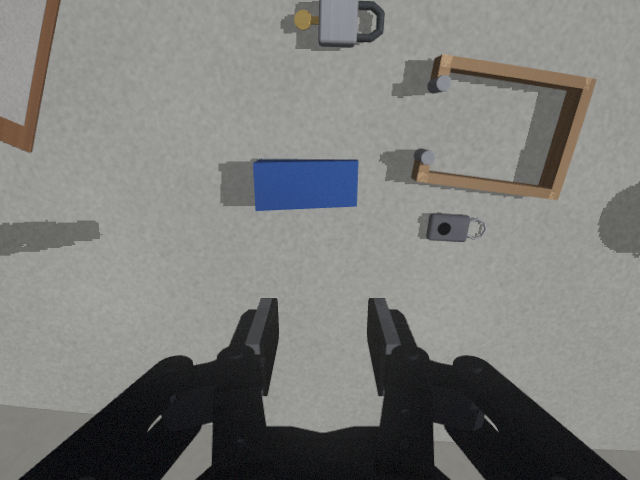

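The wrist view shows the post tops near (443, 84) and (428, 157), the stop at (254–358, 159–210) with its nose towards the gap, and the padlock clear of the path.

```bash
python3 -c "
from h import *
import pickle;M=pickle.load(open('w1.pkl','rb'));im=cv2.imread('pics/w1.png')
for n,w,t in(('R',(428,155),(304,226)),('L',(443,82),(303,254.2))):
    print(n,'2view',two(ray('wrist',w,M),ray('top',t)),'w plane',plane('wrist',w,.03,M),'top plane',plane('top',t,.03))
m=cv2.inRange(cv2.cvtColor(im,cv2.COLOR_BGR2HSV),(105,120,40),(130,255,255))
c=max(cv2.findContours(m,cv2.RETR_EXTERNAL,cv2.CHAIN_APPROX_NONE)[0],key=cv2.contourArea)
ap=cv2.approxPolyDP(c,3,True)[:,0]
for p in ap: print(p,[np.round(plane('wrist',p,z,M)[:2],4).tolist() for z in(0,.014,.036)])
for w,t in(((254,160),(374.2,217.5)),((256,210),(372.6,198.3)),((357,207),(330.3,202)),((357.5,160),(332,221.1))): print(two(ray('wrist',w,M),ray('top',t)))
print('bay back outer', [plane('wrist',p,.024,M) for p in((594,79),(556,198),(415,180),(442,55))])
print('padlock',[plane('wrist',p,.02,M) for p in((320,47),(358,44),(384,38))])
"
```

```text
R 2view (array([0.56912853, 0.01455019, 0.02252126]), np.float64(5.0196470515354006e-05)) w plane [0.56869644 0.01233426 0.03      ] top plane [0.56860373 0.01420036 0.03      ]
L 2view (array([0.50366437, 0.01605618, 0.02323066]), np.float64(0.0005089458688405656)) w plane [0.50473613 0.01413907 0.03      ] top plane [0.50334625 0.01560942 0.03      ]
[253 163] [[0.5954, -0.1561], [0.5936, -0.1536], [0.5908, -0.1496]]
[256 210] [[0.6446, -0.1512], [0.641, -0.1489], [0.6353, -0.1452]]
[356 205] [[0.6292, -0.0456], [0.6262, -0.0472], [0.6214, -0.0498]]
[356 160] [[0.5826, -0.0513], [0.5813, -0.0528], [0.5792, -0.055]]
(array([ 0.58806452, -0.14719784,  0.04310274]), np.float64(0.001974250088335878))
(array([ 0.63227123, -0.14284008,  0.0483076 ]), np.float64(0.0008254865298696611))
(array([ 0.62652213, -0.04637375,  0.01987357]), np.float64(0.0008677751398699047))
(array([ 0.58215844, -0.05056778,  0.006634  ]), np.float64(0.0006335218330953533))
bay back outer [array([0.48618413, 0.15407752, 0.024     ]), array([0.59756873, 0.15063515, 0.024     ]), array([0.59384417, 0.00583152, 0.024     ]), array([0.48219208, 0.01084738, 0.024     ])]
padlock [array([ 0.48579265, -0.09707261,  0.02      ]), array([ 0.48019406, -0.06386366,  0.02      ]), array([ 0.47318041, -0.04164318,  0.02      ])]
```

arm_command --gripper '[4,4,4,4,4]' --slide '[[-3.6,-2.7,5],[-3.6,-2.7,10],[-3.6,-2.7,16],[-3.6,-2.7,20],[-3.6,-2.7,22]]' --turn '[[0,0,0],[0,0,0],[0,0,0],[0,0,0],[0,0,0]]'

```text
clock: 2.52
position: [0.6667, -0.0997, 0.0093]
tool_rot: [3.141, -0.002, -3.043]
force: [1.1, -0.2, 0.2]
grip_width: 0.0399
```

```bash
python3 -c "
from h import *
go(.643,-.104,.008,3.236)"
```

```text
slide [2.4, -0.19, 0.14] turn [0.1, -0.1, 0.3] | now [0.6667, -0.0997, 0.0093] [3.141, -0.002, -3.043] F [1.1, -0.2, 0.2] t 2.52
```

arm_command --gripper '[4,4,4,4,4]' --slide '[[1.2,-0.2,0.1],[1.6,-0.2,0.1],[2.0,-0.2,0.1],[2.4,-0.2,0.1],[2.8,-0.2,0.1]]' --turn '[[0,0,0],[0,0,0],[0,0,0],[0,0,0],[0,0,0]]'

```text
clock: 3.15
position: [0.6404, -0.106, 0.0109]
tool_rot: [-3.141, 0.001, -3.044]
force: [0.9, -0.0, 0.4]
grip_width: 0.0396
```

```bash
cat > st.py <<'E'
from h import *
bo=np.array([.5365,.014]); th=np.pi/2-.028
def stop():
    im=vision.grab_frame("top"); m=cv2.inRange(cv2.cvtColor(im,cv2.COLOR_BGR2HSV),(105,120,40),(130,255,255))
    c=max(cv2.findContours(m,cv2.RETR_EXTERNAL,cv2.CHAIN_APPROX_NONE)[0],key=cv2.contourArea)
    r=cv2.minAreaRect(c); b=cv2.boxPoints(r); b=b[np.argsort(b[:,0])]
    n=np.mean([plane("top",p,.014) for p in b[:2]],0)[:2]; t=np.mean([plane("top",p,.036) for p in b[2:]],0)[:2]
    R=np.array([[np.cos(th),np.sin(th)],[-np.sin(th),np.cos(th)]]); d=n-t
    print("nose",n.round(4),"tail",t.round(4),"len",round(np.linalg.norm(d),4),"w/h px",np.round(r[1],1),"bay nose",(R@(n-bo)).round(4),"tail",(R@(t-bo)).round(4),"askew deg",round(np.degrees(np.arctan2(d[1],d[0])-th),1))
    return im
E
python3 -c "
from st import *
stop();go(.61,-.104,.008,3.236)"
```

```text
Traceback (most recent call last):
  File "st.py", line 5, in stop
    c=max(cv2.findContours(m,cv2.RETR_EXTERNAL,cv2.CHAIN_APPROX_NONE)[0],key=cv2.contourArea)
ValueError: max() iterable argument is empty
```

```bash
python3 -c "
from h import *
w=vision.grab_frame('wrist');s=vision.grab_frame('side')
cv2.imwrite('pics/w2.png',np.hstack([cv2.resize(w,(400,300)),cv2.resize(s[180:330,220:420],(400,300))]))
go(.61,-.104,.008,3.236)"
```

```text
slide [2.98, 0.5, 0.24] turn [-0.0, -0.0, 0.2] | now [0.6401, -0.1061, 0.0104] [-3.142, -0.0, -3.044] F [0.1, -0.1, -0.2] t 3.3
```

View pics/w2.png

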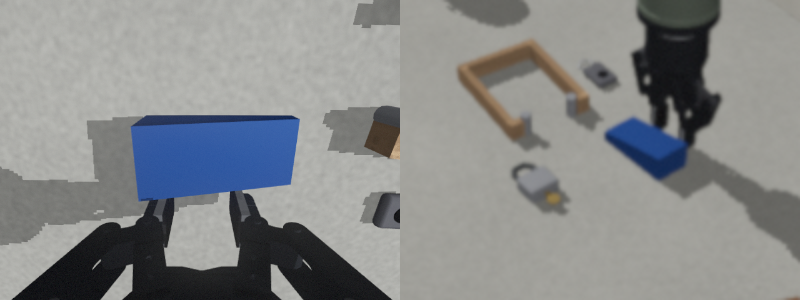

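arm_command --gripper '[4,4,4,4,4]' --slide '[[0.3,0.05,0.2],[0.7,0.1,0.2],[1.2,0.15,0.2],[1.8,0.2,0.2],[2.4,0.3,0.2]]' --turn '[[0,0,0],[0,0,0],[0,0,0],[0,0,0],[0,0,1]]'

```text
clock: 3.92
position: [0.6155, -0.1055, 0.0083]
tool_rot: [3.142, -0.0, -3.063]
force: [0.9, -0.3, -0.2]
grip_width: 0.0402
```

```bash
python3 -c "
from h import *
go(.59,-.104,.008,3.114)"
```

```text
slide [2.53, 0.35, 0.03] turn [-0.0, -0.0, 6.1] | now [0.6155, -0.1055, 0.0083] [3.142, -0.0, -3.063] F [0.9, -0.3, -0.2] t 3.92
```

arm_command --gripper '[4,4,4,4,4]' --slide '[[0.5,0.07,0],[1.0,0.14,0],[1.5,0.21,0],[2.0,0.28,0],[2.5,0.35,0]]' --turn '[[0,0,1],[0,0,2],[0,0,3],[0,0,4],[0,0,5]]'

```text
clock: 4.55
position: [0.5906, -0.1039, 0.0084]
tool_rot: [-3.142, 0.0, 3.133]
force: [0.7, -0.6, -0.3]
grip_width: 0.0399
```

```bash
python3 -c "
from h import *
w=vision.grab_frame('wrist');s=vision.grab_frame('side')
cv2.imwrite('pics/w3.png',np.hstack([cv2.resize(w,(400,300)),cv2.resize(s[180:330,220:420],(400,300))]))
go(.567,-.104,.008,3.114)"
```

```text
slide [2.32, -0.03, 0.03] turn [-0.0, -0.0, 1.1] | now [0.5902, -0.1039, 0.0083] [-3.142, -0.001, 3.134] F [1.2, -0.4, -0.1] t 4.65
```

View pics/w3.png

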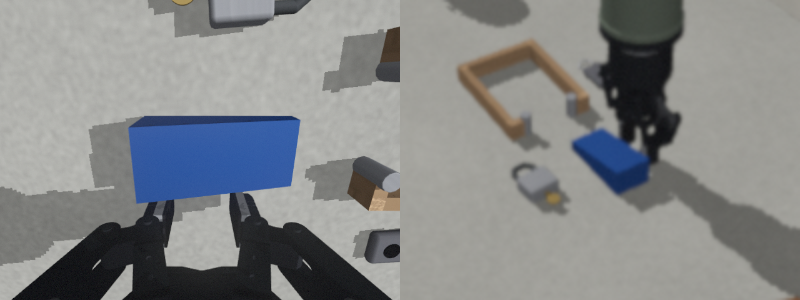

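The stop follows the two fingers and stays square to them. The posts are at right, in wrist-half px (400, 65) and (385, 180).

arm_command --gripper '[4,4,4,4,4]' --slide '[[0.5,0,0],[1.0,0,0],[1.5,0,0],[2.0,0,0],[2.3,0,0]]' --turn '[[0,0,0.5],[0,0,1],[0,0,1],[0,0,1],[0,0,1]]'

```text
clock: 5.28
position: [0.5674, -0.1037, 0.0083]
tool_rot: [-3.142, -0.0, 3.117]
force: [0.8, -0.0, 1.2]
grip_width: 0.0399
```

arm_command --gripper '[4,4,4,4,4]' --slide '[[-3,0,0],[-6,0,-3],[-6,-1,-9],[-5,-4,-15],[-4,-9,-16]]' --turn '[[0,0,0],[0,0,0],[0,0,9],[0,0,18],[0,0,28]]'

```text
clock: 5.9
position: [0.6069, -0.1941, 0.1719]
tool_rot: [3.139, 0.004, 2.626]
force: [0.7, -0.3, -1.8]
grip_width: 0.0399
```

```bash
python3 -c "
from st import *
cv2.imwrite('pics/t4.png',stop());M=vision.camera_model('wrist')
w=vision.grab_frame('wrist');cv2.imwrite('pics/w4.png',w)
import pickle;pickle.dump(M,open('w4.pkl','wb'))
go(.53,-.19,.15,1.543);print(bot.observe()['qpos'])"
```

```text
nose [ 0.5345 -0.0435] tail [ 0.5318 -0.1401] len 0.0966 w/h px [42.1 19.1] bay nose [-0.0575  0.0004] tail [-0.1542  0.0003] askew deg 0.0
slide [6.98, -2.74, 2.05] turn [0.0, 0.3, 61.5] | now [0.6041, -0.2012, 0.1707] [-3.139, 0.004, 2.617] F [-0.1, -0.6, -0.4] t 6.0
[ 0.06713818  0.61794581  0.24286226  1.63687624 -0.17414127  0.90511672
  1.42012997]
```

View pics/w4.png

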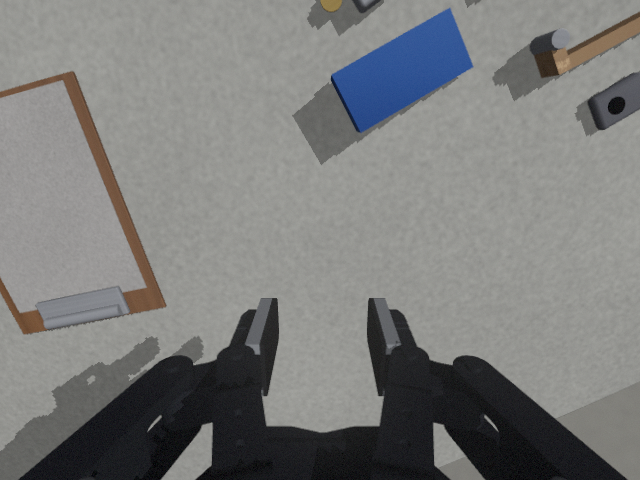

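Both views show the stop lined up with the gap: 0.4 mm off the line, 0.0° askew, nose 57 mm before the posts. Next I go behind the tail.

arm_command --gripper '[1,1,1,1,1]' --slide '[[2,-1,0],[4,-2,0],[6,-2,0],[7,-2.7,0],[7,-2.7,0]]' --turn '[[0,0,10.5],[0,0,21],[0,0,31.5],[0,0,42],[0,0,52]]'

```text
clock: 6.62
position: [0.5302, -0.1837, 0.1682]
tool_rot: [-3.141, -0.0, 1.715]
force: [0.0, -0.3, 0.3]
grip_width: 0.0102
```

```bash
python3 -c "
from st import *
go(.5312,-.18,.01,1.543)"
```

```text
slide [0.35, 0.17, 15.82] turn [-0.1, -0.0, 9.8] | now [0.5302, -0.1837, 0.1682] [-3.141, -0.0, 1.715] F [0.0, -0.3, 0.3] t 6.62
```

arm_command --gripper '[1,1,1,1,1]' --slide '[[0,0.1,4],[0,0.1,9],[0,0.1,13],[0,0.1,15.8],[0,0.1,15.8]]' --turn '[[0,0,9],[0,0,9],[0,0,9],[0,0,9],[0,0,9]]'

```text
clock: 7.25
position: [0.5307, -0.1834, 0.0086]
tool_rot: [-3.138, -0.001, 1.564]
force: [-0.3, -0.5, 1.7]
grip_width: 0.0099
```

```bash
python3 -c "
from st import *
cv2.imwrite('pics/t5.png',stop())
go(.5322,-.15,.01,1.543)"
```

```text
nose [ 0.5348 -0.0435] tail [ 0.532  -0.1353] len 0.0919 w/h px [40.  18.9] bay nose [-0.0575  0.0001] tail [-0.1494  0.0003] askew deg -0.1
slide [3.38, 0.03, 0.01] turn [-0.1, -0.0, 1.2] | now [0.5316, -0.1838, 0.0101] [-3.14, -0.0, 1.563] F [-0.1, -0.3, 0.3] t 7.3
```

arm_command --gripper '[1,1,1,1,1]' --slide '[[1.6,0,0],[2.1,0,0],[2.5,0,0],[2.9,0,0],[3.3,0,0]]' --turn '[[0,0,1],[0,0,1],[0,0,1],[0,0,1],[0,0,1]]'

```text
clock: 7.92
position: [0.5326, -0.1507, 0.0105]
tool_rot: [3.141, 0.0, 1.546]
force: [0.5, -1.3, 1.2]
grip_width: 0.0101
```

arm_command --gripper '[1,1,1,1,1]' --slide '[[0.5,0,0],[1.0,0,0],[1.5,0,0],[2.0,0,0],[2.5,0,0]]' --turn '[[0,0,0],[0,0,0],[0,0,0],[0,0,0],[0,0,0]]'

```text
clock: 8.55
position: [0.5332, -0.1253, 0.0103]
tool_rot: [-3.142, 0.0, 1.546]
force: [0.4, -0.9, 0.2]
grip_width: 0.0103
```

```bash
python3 -c "
from st import *
t=stop();w=vision.grab_frame('wrist')
cv2.imwrite('pics/w6.png',np.hstack([cv2.resize(w,(400,300)),cv2.resize(t[180:300,230:390],(400,300))]))
go(.536,-.09,.01,1.543)"
```

```text
nose [ 0.5348 -0.016 ] tail [ 0.5345 -0.0601] len 0.0442 w/h px [18. 19.] bay nose [-0.03    0.0008] tail [-0.0742 -0.0001] askew deg 1.1
slide [3.49, 0.2, 0.02] turn [-0.0, -0.0, 0.2] | now [0.5332, -0.1248, 0.0102] [-3.141, -0.0, 1.547] F [-0.4, 0.8, 0.1] t 8.65
```

View pics/w6.png

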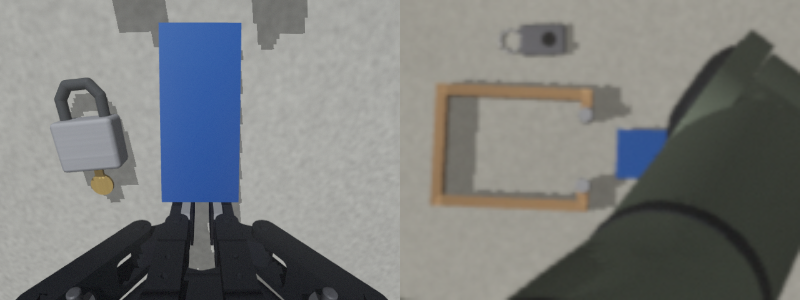

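The stop sits square on the fingers, with its nose 30 mm before the posts. I'll push it close to the gap and check the fit.

arm_command --gripper '[1,1,1,1]' --slide '[[0.5,0,0],[1.0,0,0],[1.4,0,0],[1.8,0,0]]' --turn '[[0,0,0],[0,0,0],[0,0,0],[0,0,0]]'

```text
clock: 9.15
position: [0.5336, -0.1074, 0.0103]
tool_rot: [-3.142, -0.0, 1.546]
force: [-0.5, -0.4, 0.4]
grip_width: 0.0099
```

```bash
python3 -c "
from st import *
M=vision.camera_model('wrist');w=vision.grab_frame('wrist');t=vision.grab_frame('top')
cv2.imwrite('pics/w7.png',np.hstack([cv2.resize(w,(480,360)),cv2.resize(t[208:268,280:330],(300,360),interpolation=cv2.INTER_CUBIC)]))
m=cv2.inRange(cv2.cvtColor(w,cv2.COLOR_BGR2HSV),(105,120,40),(130,255,255))
c=max(cv2.findContours(m,cv2.RETR_EXTERNAL,cv2.CHAIN_APPROX_NONE)[0],key=cv2.contourArea)
b=cv2.approxPolyDP(c,4,True)[:,0];b=b[np.argsort(b[:,1])]
for p in b[:2]: print('nose',p,plane('wrist',p,.014,M).round(4))
print('bay edges proj',[proj('wrist',(*q,.0),M).round(0) for q in((.5035,.0149),(.5695,.0131))])
go(.536,-.09,.01,1.543)"
```

```text
nose [254  37] [0.5135 0.0022 0.014 ]
nose [385  37] [0.5587 0.001  0.014 ]
bay edges proj [array([231.,   9.]), array([408.,   9.])]
slide [1.71, 0.2, 0.02] turn [-0.0, -0.0, 0.2] | now [0.5336, -0.107, 0.0102] [-3.141, -0.0, 1.547] F [-0.5, 0.0, 1.1] t 9.25
```

View pics/w7.png

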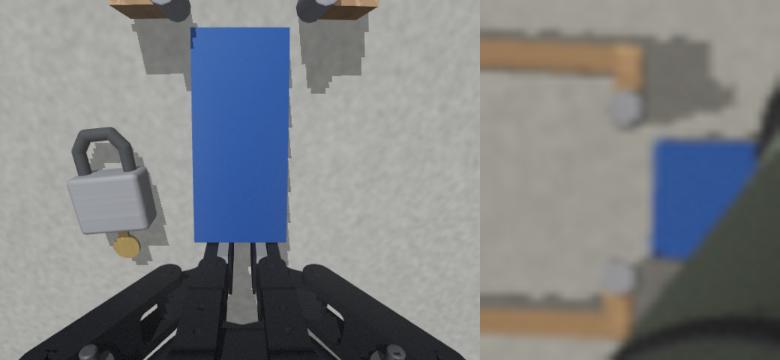

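The nose is just before the posts, about 1.5–2 mm left of the gap centre: stop 191–289 against post feet 190–297 in the left half. I'll drift about 1.5 mm right while advancing.

arm_command --gripper '[1,1,1,1,1]' --slide '[[0.4,0.05,0],[0.8,0.1,0],[1.2,0.15,0],[1.6,0.15,0],[2.0,0.15,0]]' --turn '[[0,0,0],[0,0,0],[0,0,0],[0,0,0],[0,0,0]]'

```text
clock: 9.88
position: [0.5356, -0.0875, 0.0103]
tool_rot: [3.142, 0.0, 1.546]
force: [0.0, -1.3, 0.9]
grip_width: 0.0101
```

```bash
python3 -c "
from st import *
w=vision.grab_frame('wrist');t=vision.grab_frame('top')
cv2.imwrite('pics/w8.png',np.hstack([cv2.resize(w,(480,360)),cv2.resize(t[208:268,280:330],(300,360),interpolation=cv2.INTER_CUBIC)]))
go(.536,-.06,.01,1.543)"
```

```text
slide [2.71, -0.03, 0.03] turn [-0.0, -0.0, 0.2] | now [0.5356, -0.0871, 0.0103] [-3.141, -0.0, 1.547] F [0.1, 0.3, -1.2] t 9.97
```

View pics/w8.png

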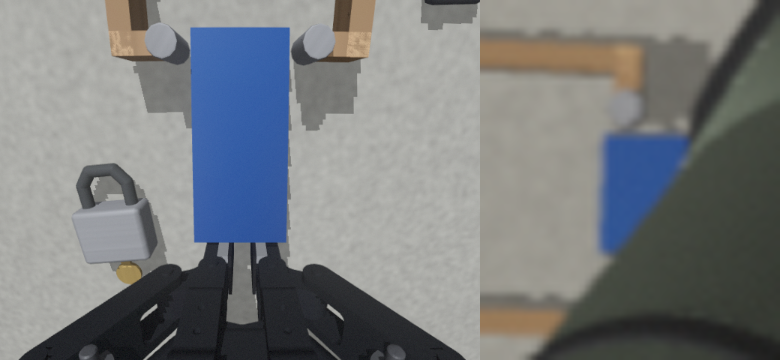

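The nose is between the posts and centred: post tops at 161 and 319, stop 191–289, so both centre on 240. I'll continue straight.

arm_command --gripper '[1,1,1,1,1]' --slide '[[0.5,0,0],[1.0,0,0],[1.5,0,0],[2.0,0,0],[2.5,0,0]]' --turn '[[0,0,0],[0,0,0],[0,0,0],[0,0,0],[0,0,0]]'

```text
clock: 10.6
position: [0.5363, -0.0624, 0.0103]
tool_rot: [3.142, 0.0, 1.546]
force: [0.8, -1.6, 0.7]
grip_width: 0.0099
```

arm_command --gripper '[1,1,1,1,1]' --slide '[[0.6,0,0],[1.2,0,0],[1.8,0,0],[2.4,0,0],[3.0,0,0]]' --turn '[[0,0,0],[0,0,0],[0,0,0],[0,0,0],[0,0,0]]'

```text
clock: 11.22
position: [0.537, -0.0323, 0.0103]
tool_rot: [-3.142, -0.0, 1.546]
force: [0.3, -1.0, 1.5]
grip_width: 0.0101
```

```bash
python3 -c "
from st import *
w=vision.grab_frame('wrist');t=vision.grab_frame('top')
cv2.imwrite('pics/w9.png',np.hstack([cv2.resize(w,(480,360)),cv2.resize(t[208:268,230:330],(320,192)).repeat(1,0) if 0 else cv2.copyMakeBorder(cv2.resize(t[208:268,230:330],(320,192)),0,168,0,0,cv2.BORDER_CONSTANT)]))
go(.5367,.022,.01,1.543)"
```

```text
slide [5.38, -0.15, 0.02] turn [-0.0, -0.0, 0.2] | now [0.537, -0.0318, 0.0102] [-3.141, -0.0, 1.547] F [0.2, 0.5, 0.3] t 11.32
```

View pics/w9.png

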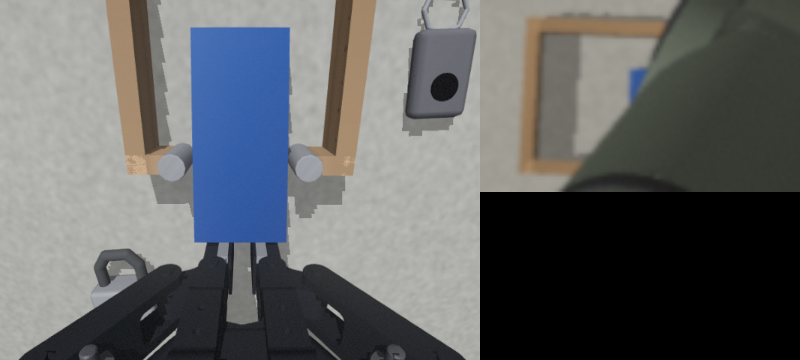

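arm_command --gripper '[1,1,1,1,1]' --slide '[[0.6,0,0],[1.2,0,0],[1.8,0,0],[2.4,0,0],[2.9,0,0]]' --turn '[[0,0,0],[0,0,0],[0,0,0],[0,0,0],[0,0,0]]'

```text
clock: 11.95
position: [0.5377, -0.0033, 0.0103]
tool_rot: [-3.142, -0.0, 1.546]
force: [-0.5, -0.5, -0.0]
grip_width: 0.0103
```

arm_command --gripper '[1,1,1,1,1]' --slide '[[0.5,0,0],[1.0,0,0],[1.5,0,0],[2.0,0,0],[2.5,0,0]]' --turn '[[0,0,0],[0,0,0],[0,0,0],[0,0,0],[0,0,0]]'

```text
clock: 12.58
position: [0.5383, 0.0215, 0.0103]
tool_rot: [3.142, 0.0, 1.546]
force: [-0.0, -1.9, 1.3]
grip_width: 0.0103
```

```bash
python3 -c "
from st import *
w=vision.grab_frame('wrist')
cv2.imwrite('pics/w10.png',w)
go(.535,-.06,.15,1.543)"
```

```text
slide [-8.23, -0.14, -13.98] turn [-0.0, -0.0, 0.2] | now [0.5383, 0.0223, 0.0102] [-3.141, -0.0, 1.547] F [0.1, 0.6, 0.9] t 12.62
```

View pics/w10.png

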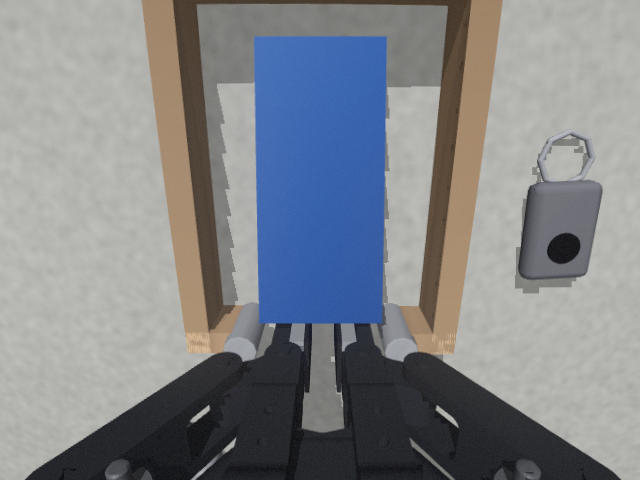

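The stop is wholly inside the bay, with its tail past the posts and room at the back. Retreating straight back, then up.

arm_command --gripper '[1,1,1,1,1]' --slide '[[-0.5,0,0],[-2,0,0],[-5,0,0],[-9,0,0],[-10,0,-5]]' --turn '[[0,0,0],[0,0,0],[0,0,0],[0,0,0],[0,0,0]]'

```text
clock: 13.25
position: [0.5335, -0.0832, 0.0589]
tool_rot: [-3.137, 0.002, 1.541]
force: [-0.4, 0.9, 0.6]
grip_width: 0.0099
```

arm_command --gripper '[1,1,1,1,1]' --slide '[[-2,0,-5],[-6,0,-8],[-10,0,-10],[-14,0,-12],[-14,0,-12]]' --turn '[[0,0,0],[0,0,0],[0,0,0],[0,0,0],[0,0,0]]'

```text
clock: 13.88
position: [0.5315, -0.2235, 0.1819]
tool_rot: [3.139, 0.002, 1.54]
force: [-0.1, 0.3, 0.3]
grip_width: 0.01
```

```bash
python3 -c "
from st import *
t=stop();cv2.imwrite('pics/t11.png',cv2.resize(t[150:330,190:430],(800,600)))
go(.5,-.2,.2,1.543)"
```

```text
nose [0.539  0.1319] tail [0.5392 0.0342] len 0.0976 w/h px [19. 41.] bay nose [0.1179 0.0008] tail [ 0.0203 -0.0021] askew deg 1.7
slide [2.02, -3.22, -1.93] turn [0.0, 0.0, -0.0] | now [0.5316, -0.2211, 0.1808] [3.141, 0.001, 1.543] F [1.0, 1.1, 0.1] t 13.93
```

```bash
python3 -c "
import cv2,numpy as np
a=cv2.imread('pics/top0.png',0);b=cv2.imread('pics/t4.png',0)
from workcell import vision,job_done
b=cv2.cvtColor(vision.grab_frame('top'),cv2.COLOR_BGR2GRAY)
for n,(y0,y1,x0,x1) in dict(padlock=(262,286,324,370),fob=(186,206,268,302),jar=(190,238,112,160),clip=(212,328,440,545)).items():
    r=cv2.matchTemplate(b[y0-6:y1+6,x0-6:x1+6],a[y0:y1,x0:x1],cv2.TM_CCOEFF_NORMED);_,v,_,l=cv2.minMaxLoc(r);print(n,round(v,3),(l[0]-6,l[1]-6))
job_done()"
```

```text
padlock 0.998 (0, 0)
fob 1.0 (0, 0)
jar 0.999 (0, 0)
clip -0.002 (0, 0)
the job is handed in; nothing more can be done
```

The door stop is in the bay, nose inward, and I handed the job in at about 14 s on the robot's clock. I pushed it sideways with two fingers until it lined up with the gap. Then I pushed it in from the tail, with one 1.5 mm sideways correction just before the posts.

- **Position:** the last top-camera check put the nose at bay x +118 mm, y +1 mm, and the tail at x +20 mm. It is about 1.7° askew.
- **Forces and hand:** the wrist-force readings at the end of each push stayed at about 2 N or less. The hand finished clear, about 18 cm above the shelf and 24 cm back from the posts.
- **Bystanders:** matching the first and last pictures showed no shift for the padlock, fob or jar. The check on the clip board failed, probably because the arm hid it, so that one is unconfirmed. No move was planned to touch it.
- **Not checked:** I could not view the final picture because the 12-picture limit was reached, so the final pose rests on the measured numbers and the wrist picture taken just before I withdrew. That picture showed the stop fully behind the posts.
- **Disagreement:** two-view post-top heights came out at about 23 mm against the stated 30 mm, and two stop corners read about 7 mm too high or low and another 12 mm too high. I put this down to the rough view geometry and used the stated heights.

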